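# Pin the template arm of a bench jigger

### The job

Swing the template arm of the bench jigger in over the aluminium lug, then take the orange-handled pin from the wooden rack and drop it through the arm's hole, feel for the hole in the lug below, and push the pin gently fully home so its flange sits flat on the arm. Never force the pin against the machine, and leave the other pins in the rack and the clay bowl on the ware board where they are; let go at the end.

Things in the scene. Friction and masses are not known exactly. Their poses are not given: they have to be found in the camera images.
- jigger: green bench jigger, fixed to the table: bed plate, pivot column, wheel. Origin on the table under the vertical pivot axis of the arm; z up, -y points from the pivot to the middle of the lug, +x to the wheel side. A black interlock plunger stands in the lug's hole, 12 mm below its top; it slides down with about 6 N of friction and stays where pushed, with room for the whole pin
- lug_middle (a point): fixed jigger point, 170 mm along -y, at the flat top (75 mm up) of the aluminium LUG (lower knuckle, 108 mm along jigger x, 46 along y). The lug was clamped by hand in a slot curved about the pivot: its vertical hole, 13.6 mm wide with 1 mm bevel, 170 mm from the pivot, lies anywhere up to 22 mm either side of this point along the arc; that is not measured. The lug does not give
- wheel_middle (a point): centre of the yellow wheel head's top (220 mm across, 50 mm up), which carries a clay bowl 148 mm across with its rim 112 mm above the table; fixed
- swing (a joint): angle of the grey template arm about the pivot (rad), counter-clockwise from above. 0: the arm points along jigger -y, over the middle of the lug; it starts open by 0.62 to 1.0 (towards jigger +x). It turns from -0.2 to 1.2 with friction of about 0.25 N m (1.5 N at its hole) and stays where it is left
- swing_hole (a point): centre of the mouth of the hole in the arm's end (upper knuckle), at the arm's flat top, 94 mm above the table and 170 mm from the pivot axis. The hole is vertical, 13.8 mm wide with a 1 mm bevel, through the 44 x 44 mm, 16 mm thick arm end, whose underside runs 3 mm above the lug. Its -y axis points outward along the arm
- swing_post (a point): top centre of the arm's black upright hand post, 16 mm diameter, 52 mm tall above the arm, 85 mm from the pivot axis on the line to the hole; its top is 146 mm above the table
- pin: the locking pin with an ORANGE handle, standing tip down in the rack. Origin at the tip, z up along the pin. Steel shank 12 mm diameter and 58 mm long (the last 5 mm taper to 9.6 mm), then a flange 26 mm across and 5 mm thick, then the round orange handle 18 mm across and 42 mm tall; 105 mm in all, about 110 g
- pin_shoulder (a point): on the pin's axis at the underside of its flange, 58 mm above the tip
- rack: wooden pin rack, fixed, 60 x 185 x 70 mm tall; origin at the centre of its underside. Three vertical 17 mm holes in a row along its y axis, at y -60, 0 and 60 mm; the pins stand in them with their flanges on its top, in any order
- spare_a: thinner spare pin with a BLACK handle, in the rack; else the same outer shape as the pin, 9 mm shank. Leave it there
- spare_b: thinner spare pin with a BLUE handle, in the rack; else the same outer shape as the pin, 9 mm shank. Leave it there
- bowl_a: unfired clay bowl, 110 mm across and 50 mm tall, loose on the ware board (18 mm thick) at the robot's left, beside a taller beaker; origin under its foot. Leave alone

How it is judged:
On the way, in this order (a step that is already met when the one before it is completed fails the run):
1. the template arm is swung in over the lug (value of joint swing between -0.195 and 0.195 rad), for 0.1 s.
2. the pin's tip is through the arm and inside the hole of the lug (z of pin in the frame of swing_hole below -0.025 m and horizontal distance between pin and swing_hole below 0.006 m and value of joint swing between -0.145 and 0.145 rad), for 0.05 s.
At the end, for the whole second after the job is handed in: The arm is over the lug (within 0.145 rad of 0) with the orange pin upright through both holes and at rest, its flange within 3 mm of the arm's top and within 4 mm of the hole's centre (so the shank is deep in the lug), and let go (z of pin_shoulder in the frame of swing_hole below 0.003 m and horizontal distance between pin_shoulder and swing_hole below 0.004 m and angle between pin's own z axis and vertical below 0.08 rad and value of joint swing between -0.145 and 0.145 rad and linear speed of pin below 0.02 m/s); the robot touches nothing.
It fails at once if the pin is forced against the machine before it is home (more than 40 N), or rammed at the end (more than 70 N) ((contact force between pin and jigger above 40 N and z of pin_shoulder in the frame of swing_hole above 0.003 m) or contact force between pin and jigger above 70 N).
It fails at once if a spare pin is taken or disturbed (distance of any of spare_a, spare_b from where it was at the start of the episode above 0.02 m).
It fails at once if the bowl on the ware board is disturbed (distance of bowl_a from where it was at the start of the episode above 0.03 m).
It also fails if it takes over 72 s, if anything falls off the work surface, if the arm or the gripper's body presses on something with over 40 N, if the wrist force passes 120 N, or if a joint passes its speed limit or range.

### The arm

A 6-joint arm with a two-finger parallel gripper is mounted at the origin on the work surface. World frame = base frame: x ahead of the robot, y to its left, z up, the work surface at z = 0. Lengths are in m, angles in rad, forces in N, time in s.
With the tool pointing down it reaches from about 0.25 to 0.725 m from the base axis. Payload 4 kg.
Tool frame: the origin (TCP) lies midway between the tips of the shut fingers; the grasp point (between the pads) lies 19 mm behind it; y points along the fingers, x is the direction in which the jaws open and shut, and the axes are right-handed (so a half turn about y gives the same grasp; the last joint's range is limited). The gripper opens to 85 mm and grips with 20 to 120 N. Pads are 22 mm wide; open, the fingers measure 114 mm over their backs; the gripper's body (76 mm by 85 mm) begins 54 mm behind the grasp point. The pads swing forward as they close: fully open they stand 13 mm farther back than shut.
Start: joints at [-1.171, 0.241, 0.005, 1.335, 0, 1.571], TCP at [0.195, -0.461, 0.231] pointing down, gripper open.
Joint ranges: [-2.72, 2.72], [-1.05, 1.87], [-1.09, 1.28], [-1.99, 2.15], [-1.42, 1.44], [-3.14, 3.14]. Speed limits (rad/s): [2.79, 2.79, 3.14, 3.14, 3.14, 3.14].

### API

Orientations are given as a unit quaternion [x, y, z, w].
In Python, from workcell import bot gives the robot as it stands. The module is installed in compiled form; this text tells all that it offers.
- The arm moves only by the shell command python3 -m inch 'ROWS'. ROWS is text: rows parted by semicolons, each of 7 numbers parted by spaces: the turn, a rotation vector about the tool's x, y, z in degrees, then the shift along the tool's x, y, z in mm, then the closure, from 0 (fully open) to 1 (shut). In form: ax ay az dx dy dz fingers; .... A call has 1 to 12 rows; each row shifts and turns the commanded pose from where the row before left it, along the tool's axes as they then stand; what a row does not reach is not made up. A row lasts 1/8 s, in which the tool goes at most 62.5 mm and 10.7 degrees, less where a joint would pass 70% of its speed; a pose out of reach is approached as far as the arm can. A call with a gripper value outside its range is refused whole. The fingers move at their own pace and stop on an object; the grip force is fixed at half the most. Time passes only in rows, so rows that do not move let the fingers close. It gives the time, the measured TCP pose, the force and the opening at its end, in the units of the state.
- bot.get_obs(): the state, without advancing time (a new reading comes with each control period).
- bot.camera(name): name is "scene" or "top"; returns a dict with "color" (384x512x3 uint8, blue, green, red), "fx", "fy", "cx", "cy" (pixels), "extrinsics" (4x4, takes a point from world to camera coordinates). Camera axes: x right, y up, looking along -z (the intrinsics and any distortion apply to the point x, -y, -z); pixel columns grow to the right and rows downward; lengths in m; the calibration is good to about 2 mm. A picture is of the moment at which its call begins. There is no depth.
- bot.job_done(): hands the job in, once; it reports no verdict.
Trained networks look in the newest picture that a camera, given by its name, has taken for a name from the list of things; names that differ only in an ending like _2 or _b are one class to them, and where a whole thing is asked for, a point or a joint stands for the part that bears it (a point fixed in the world has none). Each returns a list of dicts, best first, with "conf" (0 to 1); they miss things now and then, are a little off and sometimes report something else, mostly with a low value. They report only what shows in the picture. A call takes as long as a camera call.
- bot.look_for(name, camera): "extent" ([left, top, right, bottom] in pixels, round what is visible of it).
- bot.cut_out(name, camera): "region" (384x512 bool, what is visible of it) and "extent" ([left, top, right, bottom] in pixels, round what is visible of it).
- bot.spot_point(name, camera): "point" ([column, row] in pixels: a listed point, or the origin of a listed thing).
The state is a dict: "clock": time; "joint_pos": joint angles; "joint_vel": joint speeds; "tau": joint torques, N m; "eef_pos": TCP position; "tool_rot": TCP orientation; "ft_force": force on the tool from outside, world axes, zero at the start; "ft_torque": the same for the moment, N m; "grip_width": finger opening in m.
Only numpy, scipy, OpenCV 4.12 (cv2) and the standard library are available. Lean on these libraries where they do the work, as an engineer would, in place of code of your own. Each camera call takes 0.05 s, during which the arm holds its last target.

## Working session

There is one attempt and no reset: what is moved stays moved. The work goes in short steps, Python scripts to look and compute and a shell command to move; the robot and the scene stay as the last step left them, time stands still between calls to the robot, and variables do not carry over. Pictures are saved under pics/ and viewed, and the job is handed in when it is done.

```bash
mkdir -p pics
cat > h.py <<'E'
import numpy as np, cv2
from workcell import bot
def ray(c,px):
    E=np.array(c["extrinsics"]);R=E[:3,:3];t=E[:3,3]
    d=np.array([(px[0]-c["cx"])/c["fx"],-(px[1]-c["cy"])/c["fy"],-1.0])
    return -R.T@t, R.T@d
def atz(c,px,z):
    o,d=ray(c,px); return o+d*(z-o[2])/d[2]
def proj(c,p):
    E=np.array(c["extrinsics"]);q=E[:3,:3]@np.array(p)+E[:3,3]
    return np.array([c["cx"]+c["fx"]*q[0]/-q[2], c["cy"]+c["fy"]*(-q[1])/-q[2]])
def tri(c1,p1,c2,p2):
    A=[];b=[]
    M=np.zeros((3,3));v=np.zeros(3)
    for c,p in((c1,p1),(c2,p2)):
        o,d=ray(c,p);d=d/np.linalg.norm(d);P=np.eye(3)-np.outer(d,d);M+=P;v+=P@o
    return np.linalg.solve(M,v)
E
python3 - <<'E'
from h import *
np.set_printoptions(precision=4,suppress=True)
cs={}
for n in("scene","top"):
    c=bot.camera(n);cs[n]=c;cv2.imwrite(f"pics/{n}0.png",c["color"])
    print(n,c["fx"],c["fy"],c["cx"],c["cy"],{k for k in c},ray(c,(256,192)))
    for t in["jigger","lug_middle","wheel_middle","swing_hole","swing_post","pin","pin_shoulder","rack","spare_a","bowl_a"]:
        r=bot.spot_point(t,n); print(t,[(np.round(x["point"],1),round(x["conf"],2)) for x in r[:3]])
o=bot.get_obs();print(o)
E
```

```text
scene 491.10253909158047 491.10253909158047 254.687061278986 200.38137982650244 {'cy', 'color', 'fy', 'cx', 'extrinsics', 'fx'} (array([ 1.1702, -0.9325,  1.12  ]), array([-0.3881,  0.6385, -0.6648]))
jigger [(array([258.5, 197. ]), 0.58), (array([178.9, 264.5]), 0.17)]
lug_middle [(array([228.9, 205.3]), 0.84)]
wheel_middle [(array([320.1, 205.4]), 0.92), (array([192.4, 251.8]), 0.27)]
swing_hole [(array([273.5, 204.4]), 0.56)]
swing_post [(array([265.2, 178.4]), 0.84)]
pin [(array([189.9, 250.6]), 0.52)]
pin_shoulder [(array([189.3, 234.8]), 0.67)]
rack [(array([179.8, 269. ]), 0.65), (array([169.4, 281.4]), 0.38)]
spare_a [(array([179.4, 264.4]), 0.61), (array([170.7, 281.9]), 0.6)]
bowl_a [(array([281.2, 142.5]), 0.75)]
top 420.6851504064666 420.6851504064666 254.12246431742244 191.92803243207644 {'cy', 'color', 'fy', 'cx', 'extrinsics', 'fx'} (array([0.5255, 0.0031, 1.1734]), array([ 0.0832, -0.0114, -0.9965]))
jigger []
lug_middle [(array([265.4, 234.2]), 0.78), (array([341.1, 243.1]), 0.53)]
wheel_middle [(array([199.5, 141.7]), 0.9)]
swing_hole [(array([244., 178.]), 0.59), (array([345.3, 240.6]), 0.55)]
swing_post [(array([219.7, 200.8]), 0.6)]
pin [(array([321.8, 243.8]), 0.49)]
pin_shoulder [(array([328.5, 243.7]), 0.54)]
rack [(array([340.8, 243. ]), 0.72)]
spare_a [(array([220.2, 202. ]), 0.71), (array([342.9, 240. ]), 0.6), (array([367.8, 236.7]), 0.56)]
bowl_a [(array([103.5, 246. ]), 0.6)]
{'clock': 1.1, 'joint_pos': array([-1.171 ,  0.2406,  0.005 ,  1.3352, -0.    ,  1.5708]), 'joint_vel': array([ 0.001 ,  0.001 , -0.0003,  0.0009, -0.0002,  0.0011]), 'tau': array([ -0.0003, -37.2221,  25.2694,   0.0011,  -0.    ,  -0.    ]), 'eef_pos': array([ 0.1946, -0.4606,  0.2313]), 'tool_rot': array([ 0.5893, -0.3907,  0.3908, -0.5893]), 'ft_force': array([ 0.2399,  0.2957, -0.256 ]), 'ft_torque': array([0.0062, 0.0078, 0.0267]), 'grip_width': 0.08563334733830856}
```

View images.

Run:
```python
import cv2
for n in("scene","top"):
    i=cv2.imread(f"pics/{n}0.png"); 
    i=i[100:330,90:420] if n=="scene" else i[70:320,60:420]
    cv2.imwrite(f"pics/{n}0z.png",cv2.resize(i,None,fx=2.2,fy=2.2,interpolation=cv2.INTER_CUBIC))
```

```text
(no output)
```

View pics/scene0z.png

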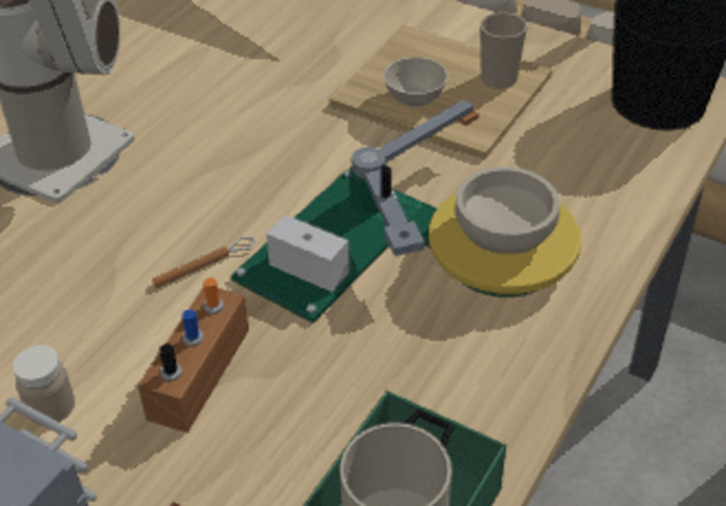

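View pics/top0z.png

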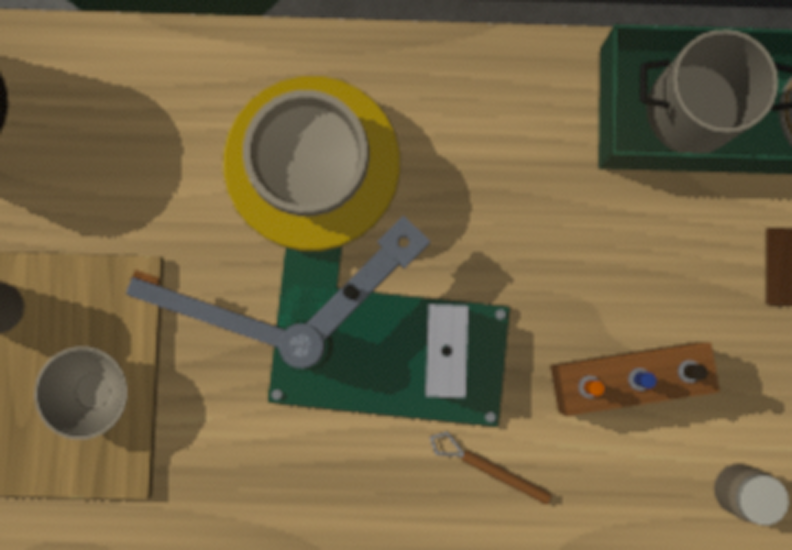

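Run:
```python
from h import *
np.set_printoptions(precision=4,suppress=True)
S=bot.camera("scene");T=bot.camera("top")
i=T["color"]
a=cv2.resize(i[160:270,180:300],None,fx=6.6,fy=5.4,interpolation=cv2.INTER_CUBIC);cv2.imwrite("pics/t1.png",cv2.resize(i[160:260,180:300],None,fx=6,fy=6,interpolation=cv2.INTER_CUBIC))
cv2.imwrite("pics/t2.png",cv2.resize(i[215:265,305:405],None,fx=8,fy=8,interpolation=cv2.INTER_CUBIC))
cv2.imwrite("pics/s1.png",cv2.resize(S["color"][150:290,150:300],None,fx=5,fy=4.2,interpolation=cv2.INTER_CUBIC))
p=proj
for nm,a,b in[("hole",(273.5,204.4),(243.2,179.5)),("lughole",(229.5,207.5),(263.2,229.5)),("pivot",(257,171.5),(197.3,226.8)),("post",(265.2,178.4),(220,202.7))]:
    print(nm,tri(S,a,T,b))
print(atz(T,(243.2,179.5),.094),atz(T,(263.2,229.5),.075),atz(T,(265.4,234.2),.075),atz(T,(220,202.7),.146))
```

```text
hole [0.6478 0.0253 0.0982]
lughole [ 0.5216 -0.0298  0.0719]
pivot [0.5233 0.1386 0.0967]
post [0.5856 0.081  0.1348]
[0.6471 0.0246 0.094 ] [ 0.5199 -0.0308  0.075 ] [ 0.5079 -0.0368  0.075 ] [0.5827 0.0786 0.146 ]
```

View pics/t1.png

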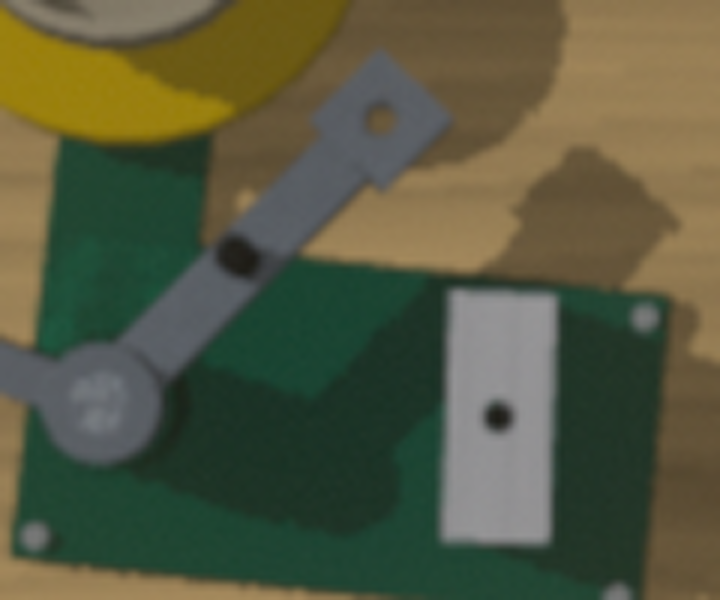

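View pics/t2.png

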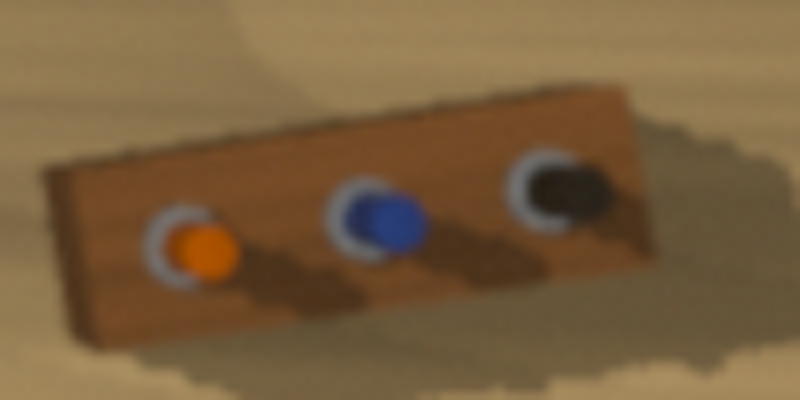

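View pics/s1.png

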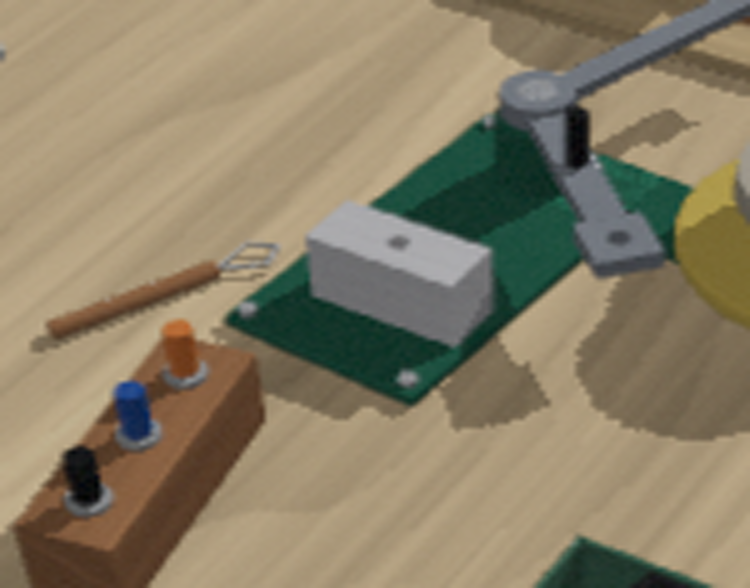

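Run:
```python
from h import *
from scipy.optimize import least_squares
np.set_printoptions(precision=4,suppress=True)
S=bot.camera("scene");T=bot.camera("top")
def model(v):
    x,y,a,l=v[:4]; f=lambda t,r,z:(x+r*np.cos(t),y+r*np.sin(t),z)
    return [(f(a,.17,.094),(273.4,206.3),(243.1,179.25)),(f(l,.17,.073),(229.4,207.2),(262.7,229.1)),
      (f(a,.085,.146),(265,176.4),None)]
def res(v,full=False):
    r=[]
    for P,s,t in model(v):
        r+=list(proj(S,P)-s+v[4:6])
        if t: r+=list(proj(T,P)-t+v[6:8])
    return np.array(r) if full else np.concatenate([r,np.array(v[4:])/1.0])
s=least_squares(res,[.5233,.1386,-.7,-1.55,0,0,0,0]);v=s.x
print(v,res(v,True).round(2))
for P,_,_ in model(v):print(np.array(P))
x,y=v[:2]
print("post top pred",proj(T,model(v)[2][0])+v[6:8])
# pin
c=[("sh",(0,0))]
f=lambda p,o,sx,sy:(o[0]+(p[0]+.5)/sx-.5,o[1]+(p[1]+.5)/sy-.5)
fl=f((184,246),(305,215),8,8); tp=f((209,254),(305,215),8,8)
fs=f((184,375),(150,150),5,4.2); ts=f((179,328),(150,150),5,4.2)
print("flange top tri",tri(S,fs,T,fl),atz(T,fl,.075),atz(S,fs,.075))
print("handle top tri",tri(S,ts,T,tp),atz(T,tp,.117),atz(S,ts,.117))
for nm,p in(("blue",(368,220)),("black",(546,190))):
    print(nm,atz(T,f(p,(305,215),8,8),.075))
for nm,p in(("blue",(400,222)),("black",(582,192))):
    print(nm,atz(T,f(p,(305,215),8,8),.117))
```

```text
[ 0.5249  0.1407 -0.7553 -1.5898  0.1967  0.3301 -0.0646  0.2202] [-0.05 -0.18  0.23 -0.14 -0.24  0.32 -0.16 -0.08  0.1  -0.48]
[0.6487 0.0242 0.094 ]
[ 0.5217 -0.0292  0.073 ]
[0.5868 0.0825 0.146 ]
post top pred [218.416  201.1766]
flange top tri [ 0.4834 -0.2001  0.0684] [ 0.4836 -0.1989  0.075 ] [ 0.4878 -0.2047  0.075 ]
handle top tri [ 0.4838 -0.1988  0.1144] [ 0.4829 -0.1991  0.117 ] [ 0.4867 -0.2002  0.117 ]
blue [ 0.4935 -0.2587  0.075 ]
black [ 0.5048 -0.3167  0.075 ]
blue [ 0.4944 -0.2587  0.117 ]
black [ 0.5053 -0.3157  0.117 ]
```

```bash
cat >> h.py <<'E'
from scipy.spatial.transform import Rotation as Rn
def go(p,jawdeg=None):
    """delta in tool axes to TCP p; turn about tool y (deg) so jaw axis x has heading jawdeg (mod 180)"""
    o=bot.get_obs();R=Rn.from_quat(o["tool_rot"]).as_matrix()
    d=R.T@(np.array(p)-o["eef_pos"])*1000
    h=np.degrees(np.arctan2(R[1,0],R[0,0]))
    print("t",round(o["clock"],2),"pos",o["eef_pos"].round(4),"heading",h.round(1),"tilt",np.degrees(np.arccos(-R[2,1])).round(2),"F",o["ft_force"].round(1),"w",round(o["grip_width"],4),"j6",o["joint_pos"][[0,5]].round(2))
    print("shift before turn",d.round(1))
    if jawdeg is not None:
        e=(jawdeg-h+90)%180-90
        sgn=-1 # tool y down -> +turn about y is -heading
        print("turn about y",round(sgn*e,1))
        w=Rn.from_rotvec([0,np.radians(sgn*e),0]).as_matrix()
        print("shift after turn",(w.T@d).round(1))
    return R
E
python3 - <<'E'
from h import *
np.set_printoptions(precision=3,suppress=True)
print(go((.587,.0825,.22),np.degrees(-.755)+90))
E
```

```text
t 1.3 pos [ 0.195 -0.461  0.231] heading -67.1 tilt 0.0 F [ 0.1 -0.1  0.1] w 0.0854 j6 [-1.17  1.57]
shift before turn [-347.5   11.3  572.8]
turn about y 66.2
shift after turn [-664.4   11.3  -86.4]
[[ 0.389 -0.     0.921]
 [-0.921  0.     0.389]
 [-0.    -1.    -0.   ]]
```

```bash
python3 -m inch '0 0 0 -25 0 41 0.5;0 0 0 -25 0 41 0.5;0 0 0 -25 0 41 0.5;0 0 0 -25 0 41 0.5;0 0 0 -25 0 41 0.5;0 0 0 -25 0 41 0.5;0 0 0 -25 0 41 0.5;0 0 0 -25 0 41 0.5;0 0 0 -25 0 41 0.5;0 0 0 -25 0 41 0.5;0 0 0 -25 0 41 0.5;0 0 0 -25 0 41 0.5' && python3 -m inch '0 0 0 -25 0 41 0.5;0 0 0 -22 0 41 0.5;0 -10 0 0 0 0 0.5;0 -10 0 0 0 0 0.5;0 -10 0 0 0 0 0.5;0 -10 0 0 0 0 0.5;0 -10 0 0 0 0 0.5;0 -10 0 0 0 0 0.5;0 -10 0 0 0 0 0.5;0 -10 0 0 0 0 0.5;0 -10 0 0 0 0 0.5;0 -10 0 0 0 0 0.5'
python3 - <<'E'
from h import *
go((.587,.0825,.12),np.degrees(-.755)+90)
c=bot.camera("top");cv2.imwrite("pics/t3.png",c["color"])
E
```

```text
clock: 2.8
eef_pos: [0.5319, 0.0087, 0.2314]
tool_rot: [-0.589, 0.391, -0.391, 0.589]
ft_force: [0.5, -0.0, 0.3]
grip_width: 0.043
clock: 4.3
eef_pos: [0.5883, 0.0825, 0.2312]
tool_rot: [-0.678, -0.202, 0.202, 0.678]
ft_force: [0.1, 1.4, -0.2]
grip_width: 0.0427
t 4.3 pos [0.5883 0.0825 0.2312] heading 33.2 tilt 0.01 F [ 0.1  1.4 -0.2] w 0.0427 j6 [0.14 1.13]
shift before turn [ -1.  111.2   0.7]
turn about y -13.5
shift after turn [ -0.8 111.2   0.9]
```

View pics/t3.png

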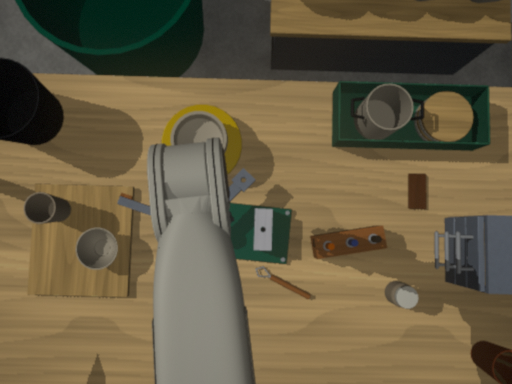

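```bash
python3 -m inch '0 -7 0 0 0 0 0.5;0 -6.5 0 0 0 0 0.5;0 0 0 -1 25 0 0.5;0 0 0 0 25 1 0.5;0 0 0 0 20 0 0.5;0 0 0 0 12 0 0.5;0 0 0 0 10 0 0.5;0 0 0 0 10 0 0.5;0 0 0 0 9 0 0.5'
python3 - <<'E'
from h import *
go((.587,.0825,.12),np.degrees(-.755)+90)
c=bot.camera("scene");cv2.imwrite("pics/s3.png",cv2.resize(c["color"][100:260,170:370],None,fx=4,fy=3.7,interpolation=cv2.INTER_CUBIC))
E
```

```text
clock: 5.48
eef_pos: [0.5872, 0.0825, 0.1201]
tool_rot: [0.65, 0.279, -0.278, -0.65]
ft_force: [-0.1, -0.3, 0.0]
grip_width: 0.043
t 5.47 pos [0.5872 0.0825 0.1201] heading 46.4 tilt 0.04 F [-0.1 -0.3  0. ] w 0.043 j6 [0.14 0.9 ]
shift before turn [-0.1  0.1  0.1]
turn about y -0.3
shift after turn [-0.1  0.1  0.1]
```

View pics/s3.png

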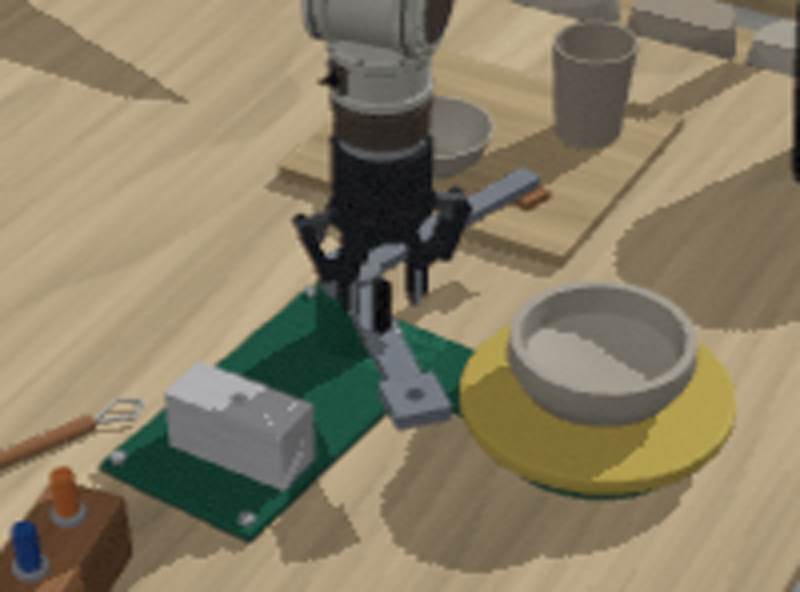

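```bash
python3 -m inch '0 4 0 -6 0 0 0.5;0 4 0 -6 0 0 0.5;0 4 0 -6 0 0 0.5;0 4 0 -6 0 0 0.5;0 4 0 -6 0 0 0.5;0 4 0 -6 0 0 0.5'
python3 - <<'E'
from h import *
t=np.radians(-43.3-24);go((.5249+.085*np.cos(t),.1407+.085*np.sin(t),.12),np.degrees(t)+90)
E
```

```text
clock: 6.28
eef_pos: [0.5592, 0.0622, 0.1205]
tool_rot: [-0.693, -0.138, 0.136, 0.694]
ft_force: [1.6, 2.8, -2.2]
grip_width: 0.0429
t 6.28 pos [0.5592 0.0622 0.1205] heading 22.3 tilt 0.18 F [ 1.6  2.8 -2.2] w 0.0429 j6 [0.11 1.29]
shift before turn [-1.3  0.5  0.6]
turn about y -0.4
shift after turn [-1.3  0.5  0.6]
```

```bash
python3 -m inch '0 4 0 -6 0 0 0.5;0 4 0 -6 0 0 0.5;0 4 0 -6 0 0 0.5;0 4 0 -6 0 0 0.5;0 4 0 -6 0 0 0.5;0 3.5 0 -6 0 0 0.5'
python3 - <<'E'
from h import *
t=-1.5898;go((.5249+.085*np.cos(t),.1407+.085*np.sin(t),.12),np.degrees(t)+90)
E
```

```text
clock: 7.02
eef_pos: [0.5248, 0.054, 0.1208]
tool_rot: [-0.707, 0.006, -0.009, 0.707]
ft_force: [3.4, 0.2, -2.5]
grip_width: 0.043
t 7.03 pos [0.5248 0.054  0.1208] heading -1.2 tilt 0.23 F [ 3.4  0.2 -2.5] w 0.043 j6 [0.1  1.69]
shift before turn [-1.6  0.8  1.6]
turn about y -0.1
shift after turn [-1.6  0.8  1.6]
```

```bash
python3 -m inch '0 0 0 -1.5 0 1.5 0.6;0 0 0 0 0 0 0.7;0 0 0 0 0 0 0.77;0 0 0 0 0 0 0.8;0 0 0 0 0 0 0.8;0 0 0 0 0 0 0.8'
python3 - <<'E'
from h import *
t=-1.5898;go((.5249+.085*np.cos(t),.1407+.085*np.sin(t),.12),np.degrees(t)+90)
S=bot.camera("scene");cv2.imwrite("pics/s4.png",cv2.resize(S["color"][140:240,200:300],None,fx=6,fy=6,interpolation=cv2.INTER_CUBIC))
T=bot.camera("top");cv2.imwrite("pics/t4.png",cv2.resize(T["color"][170:270,180:300],None,fx=6,fy=6,interpolation=cv2.INTER_CUBIC))
b=np.array([.197,.33])
P=(.5217,-.0292,.094);print("expected arm hole px scene",proj(S,P)+b,"zoom",((proj(S,P)+b-(200,140)+.5)*6-.5),"top zoom",((proj(T,P)-(180,170)+.5+(-.06,.22))*6-.5))
E
```

```text
clock: 7.78
eef_pos: [0.5217, 0.0553, 0.1203]
tool_rot: [-0.707, 0.007, -0.007, 0.707]
ft_force: [2.5, -0.5, 2.7]
grip_width: 0.0168
t 7.78 pos [0.5217 0.0553 0.1203] heading -1.1 tilt 0.02 F [ 2.5 -0.5  2.7] w 0.0168 j6 [0.11 1.69]
shift before turn [1.5 0.3 0.4]
turn about y 0.0
shift after turn [1.5 0.3 0.4]
expected arm hole px scene [228.79377156 202.55741047] zoom [175.26262935 377.84446283] top zoom [499.07362863 356.8400548 ]
```

View pics/s4.png

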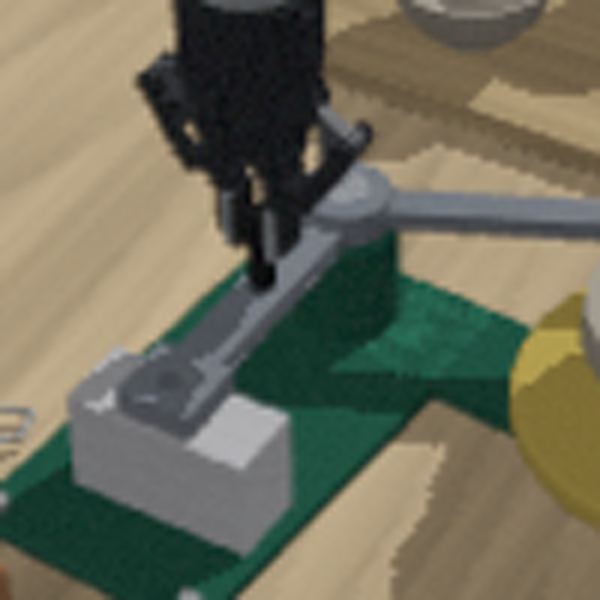

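View pics/t4.png

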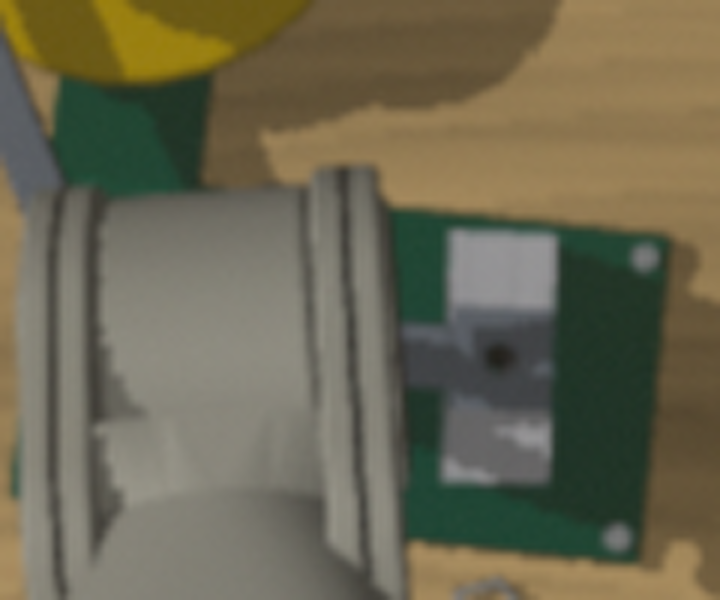

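```bash
python3 -m inch '0 0 0 0 0 0 0.7;0 0 0 0 0 0 0.6;0 0 0 0 0 0 0.5;0 0 0 0 -15 0 0.5;0 0 0 0 -25 0 0.5;0 0 0 0 -30 0 0.5;0 0 0 0 -30 0 0.5;0 -5.5 0 -5 0 -40 0.4;0 -5.5 0 -5 0 -40 0.4;0 0 0 -5 0 -40 0.4;0 0 0 -5 0 -40 0.4;0 0 0 -5 0 -40 0.4'
python3 - <<'E'
from h import *
S=bot.camera("scene");cv2.imwrite("pics/s5.png",cv2.resize(S["color"][140:240,200:300],None,fx=6,fy=6,interpolation=cv2.INTER_CUBIC))
T=bot.camera("top");cv2.imwrite("pics/t5.png",cv2.resize(T["color"][170:270,180:300],None,fx=6,fy=6,interpolation=cv2.INTER_CUBIC))
go((.484,-.199,.16),10)
E
```

```text
clock: 9.38
eef_pos: [0.52, -0.1472, 0.2216]
tool_rot: [0.705, 0.062, -0.061, -0.704]
ft_force: [-0.5, 0.0, 0.7]
grip_width: 0.0514
t 9.47 pos [ 0.5201 -0.1494  0.2213] heading 9.6 tilt 0.12 F [-0.5  0.4 -0.1] w 0.0513 j6 [-0.28  1.12]
shift before turn [-43.9  61.3 -42.7]
turn about y -0.4
shift after turn [-44.2  61.3 -42.5]
```

View pics/t5.png

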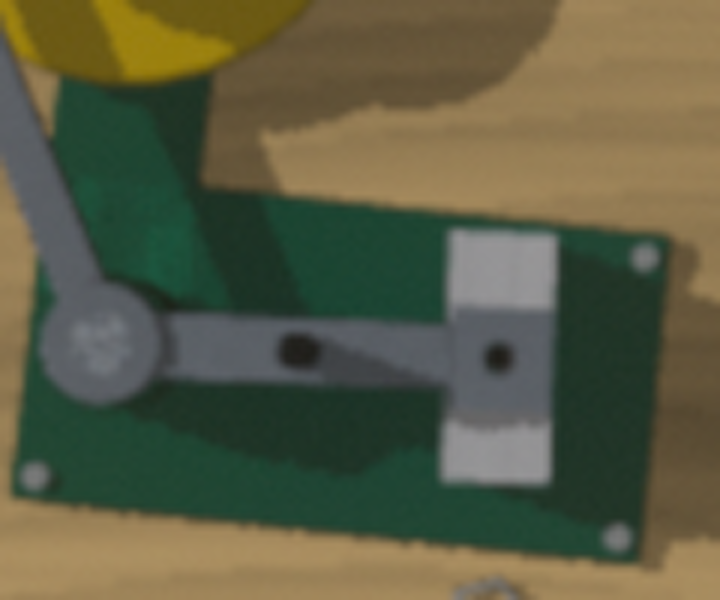

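View pics/s5.png

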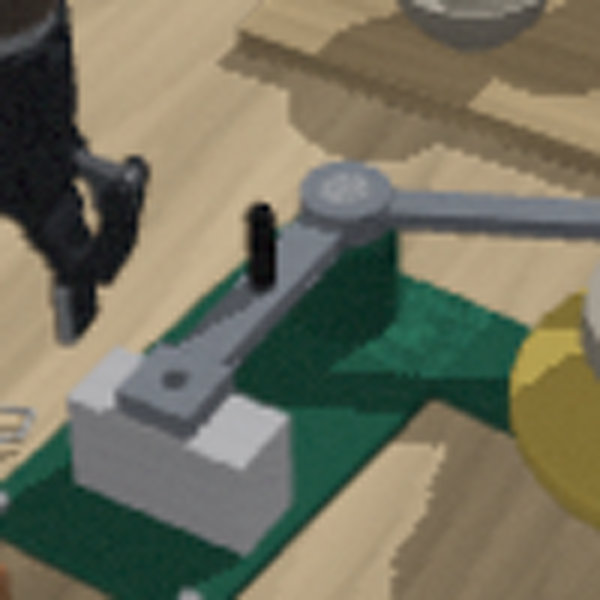

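```bash
python3 -m inch '0 0 0 -22 0 -21 0.4;0 0 0 -22 0 -21.5 0.4;0 0 0 0 20 0 0.4;0 0 0 0 20 0 0.4;0 0 0 0 20 0 0.4;0 0 0 0 0 0 0.4'
python3 - <<'E'
from h import *
go((.484,-.199,.085),10)
S=bot.camera("scene");cv2.imwrite("pics/s6.png",cv2.resize(S["color"][170:290,130:250],None,fx=5,fy=5,interpolation=cv2.INTER_CUBIC))
E
```

```text
clock: 10.22
eef_pos: [0.4829, -0.1943, 0.1596]
tool_rot: [-0.704, -0.06, 0.062, 0.705]
ft_force: [0.4, 0.4, 1.0]
grip_width: 0.0512
t 10.22 pos [ 0.4829 -0.1943  0.1596] heading 9.9 tilt 0.18 F [0.4 0.4 1. ] w 0.0512 j6 [-0.38  1.01]
shift before turn [ 0.5 74.6 -5. ]
turn about y -0.1
shift after turn [ 0.5 74.6 -5. ]
```

View pics/s6.png

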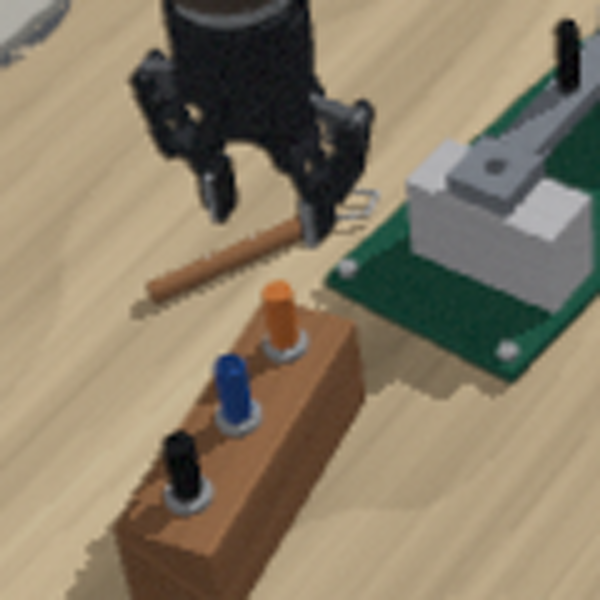

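```bash
python3 -m inch '0 0 0 0.5 0 -5 0.4;0 0 0 0 20 0 0.4;0 0 0 0 20 0 0.4;0 0 0 0 20 0 0.4;0 0 0 0 14 0 0.4;0 0 0 0 0 0 0.5;0 0 0 0 0 0 0.7;0 0 0 0 0 0 0.9;0 0 0 0 0 0 1;0 0 0 0 0 0 1'
python3 - <<'E'
from h import *
go((.484,-.199,.085),10)
S=bot.camera("scene");cv2.imwrite("pics/s7.png",cv2.resize(S["color"][170:290,130:250],None,fx=5,fy=5,interpolation=cv2.INTER_CUBIC))
E
```

```text
clock: 11.52
eef_pos: [0.486, -0.2005, 0.0874]
tool_rot: [0.705, 0.062, -0.06, -0.704]
ft_force: [-1.3, 0.0, 4.9]
grip_width: 0.0159
t 11.53 pos [ 0.486  -0.2005  0.0874] heading 9.9 tilt 0.12 F [-1.3  0.   4.9] w 0.0159 j6 [-0.39  1.01]
shift before turn [-1.7  2.3  1.8]
turn about y -0.1
shift after turn [-1.7  2.3  1.8]
```

View pics/s7.png

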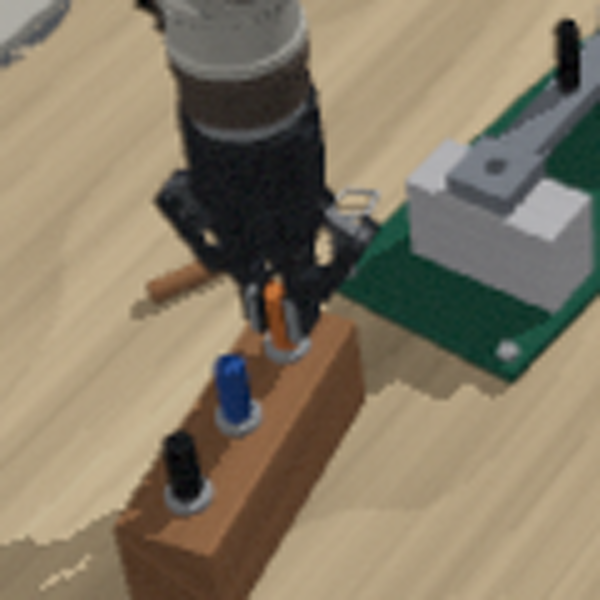

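```bash
python3 -m inch '0 0 0 0 -5 0 1;0 0 0 0 -10 0 1;0 0 0 0 -20 0 1;0 0 0 0 -25 0 1;0 0 0 0 -25 0 1;0 0 0 0 -20 0 1;0 0 0 0 -15 0 1;0 0 0 0 0 0 1'
python3 - <<'E'
from h import *
go((.5215,-.0292,.205),0)
S=bot.camera("scene");cv2.imwrite("pics/s8.png",cv2.resize(S["color"][130:250,130:250],None,fx=5,fy=5,interpolation=cv2.INTER_CUBIC))
T=bot.camera("top");cv2.imwrite("pics/t8.png",cv2.resize(T["color"][180:280,280:400],None,fx=6,fy=6,interpolation=cv2.INTER_CUBIC))
E
```

```text
clock: 12.58
eef_pos: [0.486, -0.2004, 0.2075]
tool_rot: [0.705, 0.062, -0.06, -0.704]
ft_force: [0.3, 0.5, -1.2]
grip_width: 0.0164
t 12.57 pos [ 0.486  -0.2004  0.2075] heading 9.9 tilt 0.14 F [ 0.3  0.5 -1.2] w 0.0164 j6 [-0.39  1.01]
shift before turn [ 64.5   2.5 162.5]
turn about y 9.9
shift after turn [ 35.5   2.5 171.2]
```

View pics/s8.png

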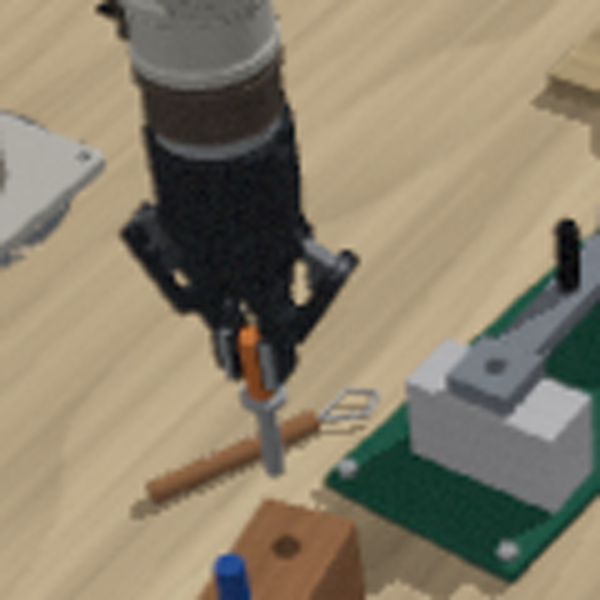

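View pics/t8.png

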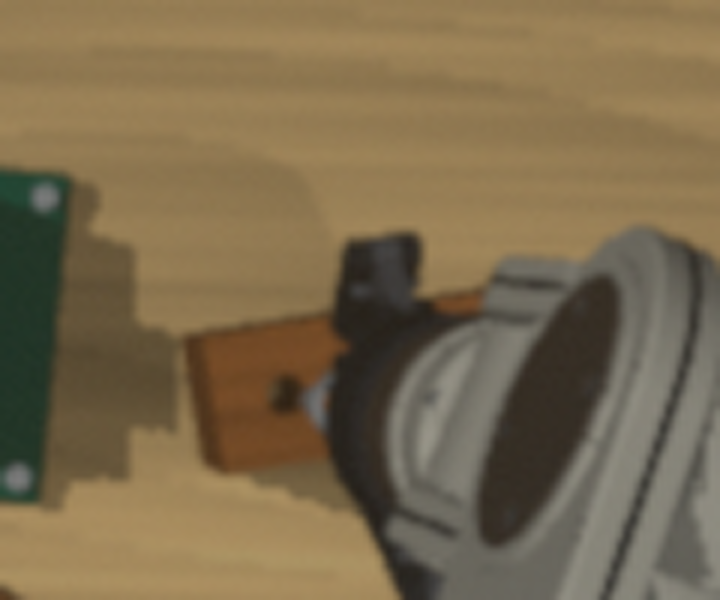

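Run:
```python
from h import *
from scipy.optimize import least_squares
S=bot.camera("scene");T=bot.camera("top")
cv2.imwrite("pics/s9.png",cv2.resize(S["color"][185:235,160:210],None,fx=12,fy=12,interpolation=cv2.INTER_CUBIC))
cv2.imwrite("pics/t9.png",cv2.resize(T["color"][225:265,315:365],None,fx=14,fy=14,interpolation=cv2.INTER_CUBIC))
for z in(.132,.190,.195,.237):
    P=(.486,-.2004,z);print(z,((proj(S,P)+(-.2,-.33)-(160,185)+.5)*12-.5).round(),((proj(T,P)+(.06,-.22)-(315,225)+.5)*14-.5).round())
```

```text
0.132 [298. 469.] [251. 288.]
0.19 [269. 292.] [319. 303.]
0.195 [266. 276.] [325. 305.]
0.237 [244. 140.] [380. 317.]
```

View pics/s9.png

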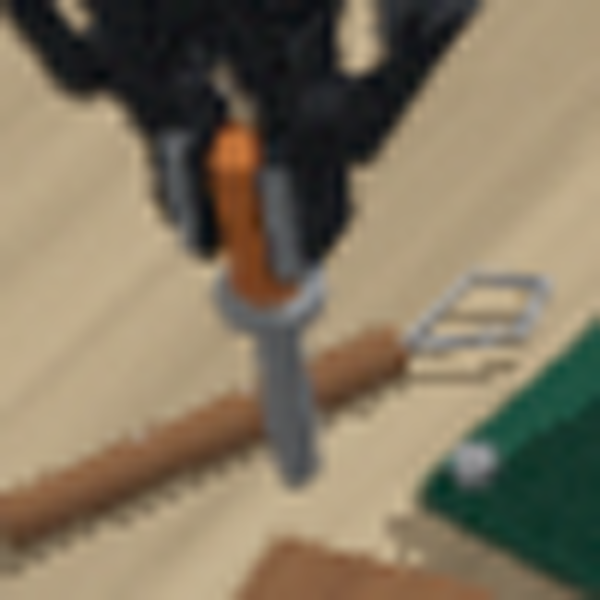

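View pics/t9.png

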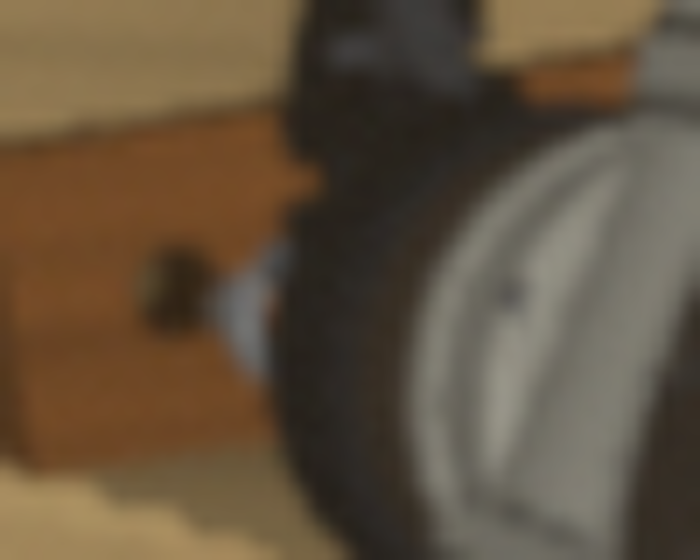

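```bash
python3 -m inch '0 0 0 10 0 25 1;0 0 0 15 0 38 1;0 0 0 15 0 38 1;0 0 0 15 0 38 1;0 0 0 10.3 0 22.8 1;0 0 0 0 15 0 1;0 0 0 0 15 0 1;0 0 0 0 0 0 1;0 0 0 0 0 0 1'
cat > rel.py <<'E'
from h import *
import sys
n=sys.argv[1]
S=bot.camera("scene")
cv2.imwrite(f"pics/s{n}.png",cv2.resize(S["color"][155:220,200:265],None,fx=9,fy=9,interpolation=cv2.INTER_CUBIC))
R=go((.5225,-.0298,.1754),10)
o=bot.get_obs()["eef_pos"]
f=lambda P:((proj(S,P)+(.2,.33)-(200,155)+.5)*9-.5).round()
print("pred tip",f(o-(0,0,.0754)),"flange bottom",f(o-(0,0,.0174)),"top",f(o+(0,0,.0296)),"hole",f((.5215,-.0292,.094)))
E
python3 rel.py 10
```

```text
clock: 13.9
eef_pos: [0.5215, -0.0304, 0.1761]
tool_rot: [-0.705, -0.06, 0.061, 0.705]
ft_force: [-0.7, 0.2, -1.2]
grip_width: 0.0163
t 13.95 pos [ 0.5219 -0.0303  0.1765] heading 9.8 tilt 0.02 F [ 0.  -0.5 -1.3] w 0.0165 j6 [-0.06  1.34]
shift before turn [0.7 1.1 0.4]
turn about y -0.2
shift after turn [0.7 1.1 0.4]
pred tip [261. 419.] flange bottom [251. 290.] top [243. 181.] hole [263. 432.]
```

View pics/s10.png

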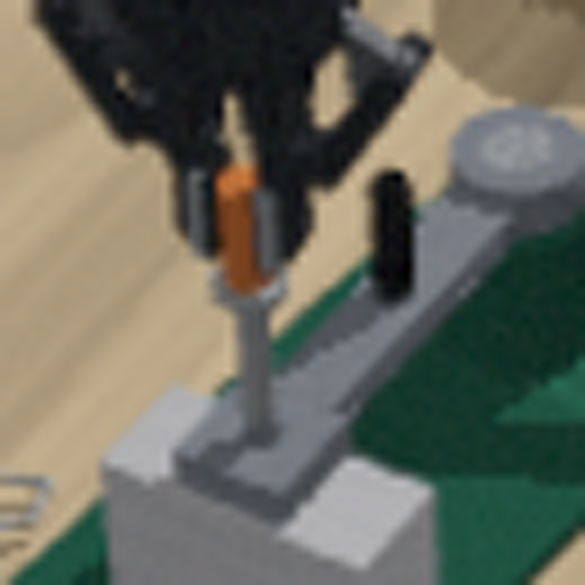

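Run:
```python
from h import *
S=bot.camera("scene")
cv2.imwrite("pics/s11.png",cv2.resize(S["color"][190:215,215:245],None,fx=24,fy=24,interpolation=cv2.INTER_CUBIC))
a=cv2.imread("pics/s5.png")
cv2.imwrite("pics/s11b.png",cv2.resize(a[300:450,90:270],None,fx=4,fy=4,interpolation=cv2.INTER_CUBIC))
```

```text
(no output)
```

View pics/s11.png

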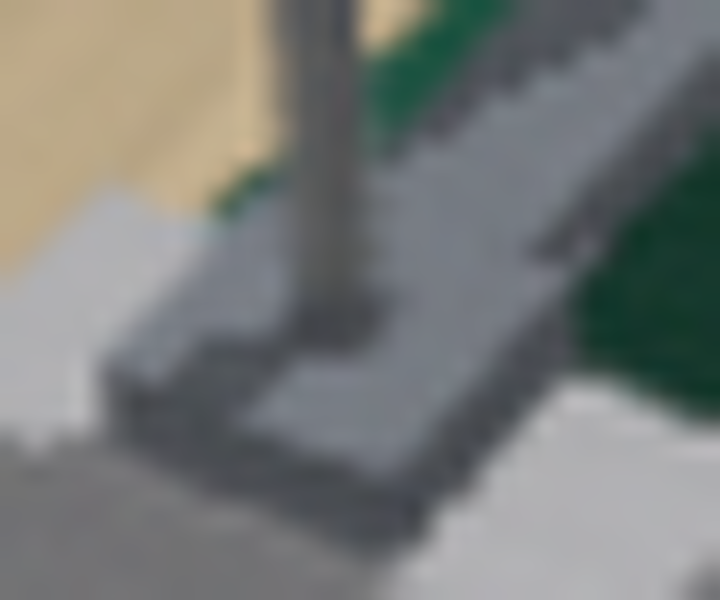

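View pics/s11b.png

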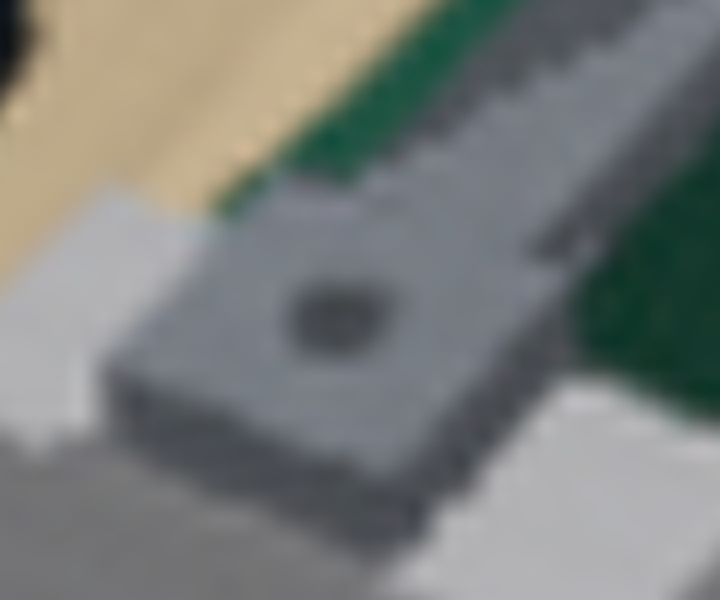

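```bash
python3 -m inch '0 0 0 0.5 2 0 1;0 0 0 0 2 0 1;0 0 0 0 2 0 1;0 0 0 0 2 0 1;0 0 0 0 1 0 1;0 0 0 0 0 0 1'
```

```text
clock: 14.75
eef_pos: [0.5222, -0.0294, 0.1672]
tool_rot: [-0.704, -0.061, 0.061, 0.704]
ft_force: [1.2, 0.4, -0.8]
grip_width: 0.0163
```

```bash
python3 rel.py 12
```

```text
t 14.8 pos [ 0.5222 -0.0294  0.1673] heading 9.9 tilt 0.0 F [-0.7 -0.8 -0.8] w 0.0164 j6 [-0.06  1.34]
shift before turn [ 0.2 -8.1 -0.4]
turn about y -0.1
shift after turn [ 0.2 -8.1 -0.4]
pred tip [264. 437.] flange bottom [255. 310.] top [247. 202.] hole [263. 432.]
```

```bash
python3 -m inch '0 0 0 0 1.5 0 1;0 0 0 0 1.5 0 1;0 0 0 0 1 0 1;0 0 0 0 0 0 1'
```

```text
clock: 15.3
eef_pos: [0.5222, -0.0296, 0.1632]
tool_rot: [0.705, 0.061, -0.061, -0.704]
ft_force: [0.0, -0.6, -1.4]
grip_width: 0.0163
```

```bash
python3 rel.py 13
```

```text
t 15.35 pos [ 0.5222 -0.0296  0.1632] heading 9.9 tilt 0.02 F [ 0.9 -1.1 -0.4] w 0.0162 j6 [-0.06  1.34]
shift before turn [  0.3 -12.2  -0.2]
turn about y -0.1
shift after turn [  0.3 -12.2  -0.2]
pred tip [265. 446.] flange bottom [255. 319.] top [247. 211.] hole [263. 432.]
```

View pics/s13.png

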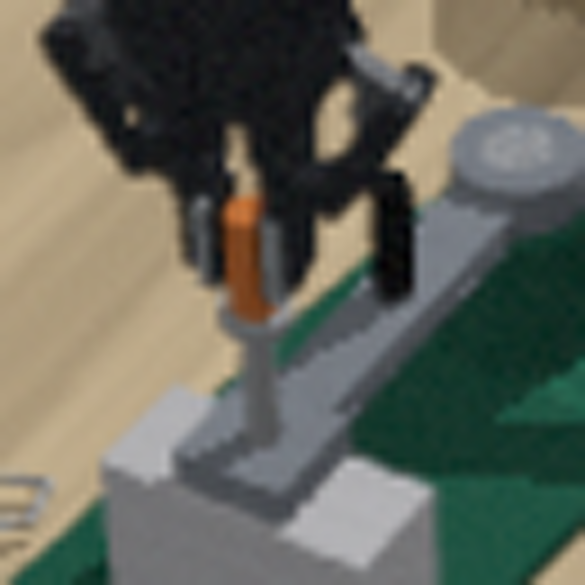

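```bash
python3 -m inch '0 0 0 0 1 0 1;0 0 0 0 1 0 1;0 0 0 0 1 0 1;0 0 0 0 0 0 1'; python3 -m inch '0 0 0 0 1 0 1;0 0 0 0 1 0 1;0 0 0 0 1 0 1;0 0 0 0 1 0 1;0 0 0 0 0 0 1'; python3 -m inch '0 0 0 0 1 0 1;0 0 0 0 1 0 1;0 0 0 0 1 0 1;0 0 0 0 0 0 1;0 0 0 0 0 0 1'
```

```text
clock: 15.85
eef_pos: [0.5222, -0.0295, 0.1602]
tool_rot: [0.705, 0.061, -0.061, -0.704]
ft_force: [0.3, -1.2, -1.4]
grip_width: 0.0162
clock: 16.48
eef_pos: [0.5222, -0.0295, 0.1562]
tool_rot: [0.704, 0.061, -0.061, -0.704]
ft_force: [-0.3, -1.3, -1.1]
grip_width: 0.0164
clock: 17.1
eef_pos: [0.5222, -0.0295, 0.1532]
tool_rot: [-0.704, -0.061, 0.061, 0.704]
ft_force: [0.2, -1.4, -1.4]
grip_width: 0.0165
```

```bash
python3 -m inch '0 0 0 0 1 0 1;0 0 0 0 1 0 1;0 0 0 0 1 0 1;0 0 0 0 0 0 1'; python3 -m inch '0 0 0 0 1 0 1;0 0 0 0 1 0 1;0 0 0 0 0 0 1'; python3 -m inch '0 0 0 0 1 0 1;0 0 0 0 1 0 1;0 0 0 0 0 0 1'
```

```text
clock: 17.6
eef_pos: [0.5222, -0.0295, 0.1502]
tool_rot: [0.704, 0.061, -0.061, -0.704]
ft_force: [0.1, -2.0, -1.2]
grip_width: 0.0159
clock: 17.98
eef_pos: [0.5222, -0.0294, 0.1482]
tool_rot: [-0.704, -0.061, 0.061, 0.704]
ft_force: [-1.1, -1.3, -1.3]
grip_width: 0.0167
clock: 18.35
eef_pos: [0.5222, -0.0294, 0.1462]
tool_rot: [-0.704, -0.061, 0.061, 0.704]
ft_force: [-0.1, -1.2, -1.6]
grip_width: 0.0159
```

```bash
python3 -m inch '0 0 0 0 1 0 1;0 0 0 0 1 0 1;0 0 0 0 1 0 1;0 0 0 0 0 0 1'; python3 -m inch '0 0 0 0 1 0 1;0 0 0 0 1 0 1;0 0 0 0 1 0 1;0 0 0 0 0 0 1'; python3 -m inch '0 0 0 0 1 0 1;0 0 0 0 1 0 1;0 0 0 0 1 0 1;0 0 0 0 0 0 1'
```

```text
clock: 18.85
eef_pos: [0.5223, -0.0295, 0.1432]
tool_rot: [0.704, 0.061, -0.061, -0.704]
ft_force: [-0.3, -1.5, -1.2]
grip_width: 0.0166
clock: 19.35
eef_pos: [0.5223, -0.0295, 0.1402]
tool_rot: [0.704, 0.061, -0.061, -0.704]
ft_force: [-0.4, -2.6, 0.0]
grip_width: 0.0163
clock: 19.85
eef_pos: [0.5224, -0.0295, 0.1379]
tool_rot: [0.705, 0.061, -0.061, -0.704]
ft_force: [-1.0, -1.2, 3.6]
grip_width: 0.0161
```

Plunger reached as predicted; continuing gently.

```bash
python3 -m inch '0 0 0 0 1 0 1;0 0 0 0 1 0 1;0 0 0 0 1 0 1;0 0 0 0 0 0 1'; python3 -m inch '0 0 0 0 1 0 1;0 0 0 0 1 0 1;0 0 0 0 1 0 1;0 0 0 0 1 0 1;0 0 0 0 0 0 1';python3 rel.py 14
```

```text
clock: 20.35
eef_pos: [0.5224, -0.0295, 0.135]
tool_rot: [0.705, 0.061, -0.061, -0.704]
ft_force: [-0.7, -2.1, 5.8]
grip_width: 0.0164
clock: 20.98
eef_pos: [0.5224, -0.0296, 0.131]
tool_rot: [0.705, 0.061, -0.061, -0.704]
ft_force: [-0.2, -2.5, 6.2]
grip_width: 0.0164
t 21.02 pos [ 0.5224 -0.0296  0.131 ] heading 9.9 tilt 0.06 F [-2.3 -2.9  5.7] w 0.0159 j6 [-0.06  1.34]
shift before turn [  0.1 -44.4  -0.2]
turn about y -0.1
shift after turn [  0.1 -44.4  -0.2]
pred tip [270. 514.] flange bottom [261. 391.] top [254. 286.] hole [263. 432.]
```

View pics/s14.png

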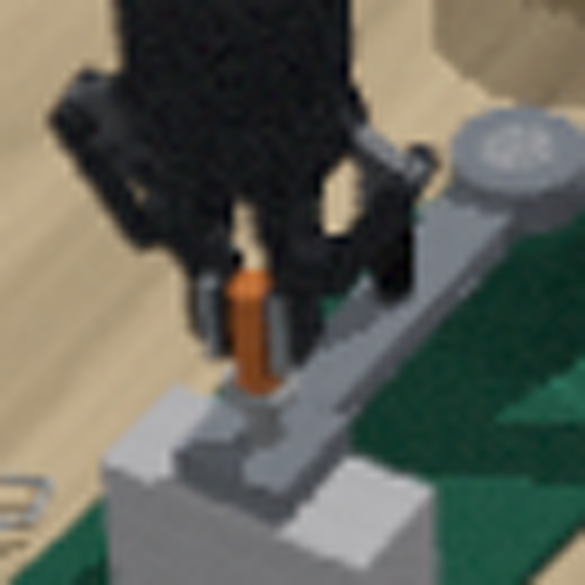

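```bash
python3 -m inch '0 0 0 0 1 0 1;0 0 0 0 1 0 1;0 0 0 0 1 0 1;0 0 0 0 1 0 1;0 0 0 0 1 0 1;0 0 0 0 1 0 1;0 0 0 0 0 0 1'; python3 -m inch '0 0 0 0 1 0 1;0 0 0 0 1 0 1;0 0 0 0 1 0 1;0 0 0 0 1 0 1;0 0 0 0 1 0 1;0 0 0 0 1 0 1;0 0 0 0 0 0 1'; python3 -m inch '0 0 0 0 1 0 1;0 0 0 0 1 0 1;0 0 0 0 1 0 1;0 0 0 0 0 0 1'
```

```text
clock: 21.9
eef_pos: [0.5224, -0.0296, 0.1251]
tool_rot: [0.705, 0.061, -0.061, -0.704]
ft_force: [-1.3, -2.9, 6.4]
grip_width: 0.0161
clock: 22.78
eef_pos: [0.5224, -0.0297, 0.1191]
tool_rot: [0.705, 0.061, -0.061, -0.704]
ft_force: [-1.6, -2.3, 5.7]
grip_width: 0.0163
clock: 23.28
eef_pos: [0.5224, -0.0297, 0.1161]
tool_rot: [0.705, 0.061, -0.061, -0.704]
ft_force: [-1.4, -2.9, 6.6]
grip_width: 0.0161
```

```bash
python3 -m inch '0 0 0 0 1 0 1;0 0 0 0 1 0 1;0 0 0 0 0 0 1'; python3 -m inch '0 0 0 0 0.5 0 1;0 0 0 0 0.5 0 1;0 0 0 0 0 0 1'; python3 -m inch '0 0 0 0 0.5 0 1;0 0 0 0 0.5 0 1;0 0 0 0 0 0 1'; python3 -m inch '0 0 0 0 0.5 0 1;0 0 0 0 0 0 1'
```

```text
clock: 23.65
eef_pos: [0.5225, -0.0297, 0.1141]
tool_rot: [0.705, 0.061, -0.061, -0.704]
ft_force: [-2.5, -3.1, 6.3]
grip_width: 0.0163
clock: 24.02
eef_pos: [0.5225, -0.0297, 0.1132]
tool_rot: [0.705, 0.061, -0.061, -0.704]
ft_force: [-0.9, -3.4, 5.8]
grip_width: 0.0162
clock: 24.4
eef_pos: [0.5224, -0.0297, 0.1121]
tool_rot: [0.705, 0.061, -0.061, -0.704]
ft_force: [-2.2, -3.3, 6.0]
grip_width: 0.0166
clock: 24.65
eef_pos: [0.5225, -0.0298, 0.1117]
tool_rot: [0.705, 0.061, -0.061, -0.704]
ft_force: [-1.1, -2.9, 7.1]
grip_width: 0.0162
```

```bash
python3 -m inch '0 0 0 0 0.5 0 1;0 0 0 0 0 0 1'; python3 -m inch '0 0 0 0 0.4 0 1;0 0 0 0 0 0 1'; python3 -m inch '0 0 0 0 0.4 0 1;0 0 0 0 0 0 1'; python3 rel.py 15
```

```text
clock: 24.9
eef_pos: [0.5225, -0.0298, 0.1114]
tool_rot: [0.705, 0.061, -0.061, -0.704]
ft_force: [-2.2, -3.0, 7.8]
grip_width: 0.0164
clock: 25.15
eef_pos: [0.5225, -0.0298, 0.1114]
tool_rot: [0.705, 0.061, -0.06, -0.704]
ft_force: [-2.7, -2.7, 10.9]
grip_width: 0.0162
clock: 25.4
eef_pos: [0.5227, -0.0298, 0.1114]
tool_rot: [0.705, 0.062, -0.06, -0.704]
ft_force: [-3.5, -3.7, 11.6]
grip_width: 0.016
t 25.45 pos [ 0.5226 -0.0298  0.1114] heading 9.9 tilt 0.12 F [-3.8 -2.6 12.3] w 0.016 j6 [-0.06  1.34]
shift before turn [ -0.  -64.   -0.1]
turn about y -0.1
shift after turn [ -0.  -64.   -0.1]
pred tip [274. 555.] flange bottom [265. 434.] top [257. 331.] hole [263. 432.]
```

View pics/s15.png

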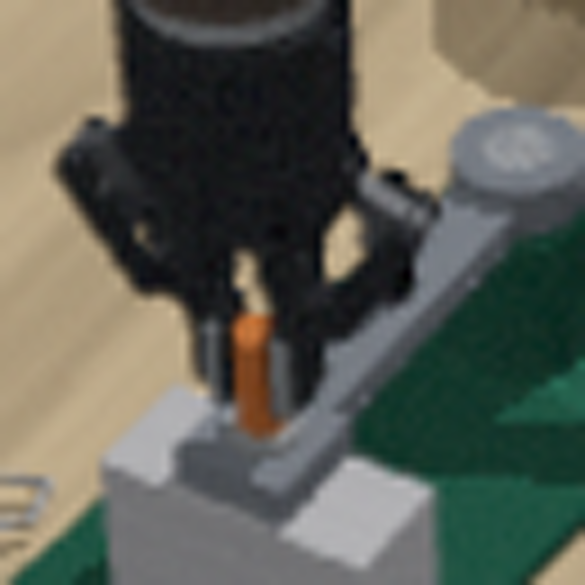

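```bash
python3 -m inch '0 0 0 0 -0.8 0 1;0 0 0 0 0 0 0.9;0 0 0 0 0 0 0.75;0 0 0 0 0 0 0.6;0 0 0 0 0 0 0.5;0 0 0 0 0 0 0.5;0 0 0 0 -10 0 0.5;0 0 0 0 -20 0 0.5;0 0 0 0 -30 0 0.5;0 0 0 0 -30 0 0.5;0 0 0 0 -30 0 0.5'; python3 -m inch '0 0 0 -40 0 0 0.5;0 0 0 -40 0 -40 0.5;0 0 0 -40 0 -40 0.5;0 0 0 -40 0 -40 0.5;0 0 0 0 0 -40 0.5;0 0 0 0 0 0 0.5'; python3 rel.py 16
python3 - <<'E'
from h import *
T=bot.camera("top");cv2.imwrite("pics/t16.png",cv2.resize(T["color"][170:280,180:400],None,fx=3.6,fy=3.6,interpolation=cv2.INTER_CUBIC))
E
```

```text
clock: 26.82
eef_pos: [0.5223, -0.0294, 0.2321]
tool_rot: [0.704, 0.061, -0.061, -0.704]
ft_force: [0.8, 0.6, -0.3]
grip_width: 0.0426
clock: 27.58
eef_pos: [0.3923, -0.2169, 0.2312]
tool_rot: [0.705, 0.06, -0.059, -0.704]
ft_force: [0.8, 0.1, 0.1]
grip_width: 0.0428
t 27.62 pos [ 0.392  -0.2155  0.2309] heading 9.8 tilt 0.05 F [0.  0.9 0.1] w 0.0428 j6 [-0.5  0.9]
shift before turn [160.   55.6 160.9]
turn about y -0.2
shift after turn [160.7  55.6 160.2]
pred tip [-409.  501.] flange bottom [-439.  365.] top [-464.  249.] hole [263. 432.]
```

View pics/s16.png

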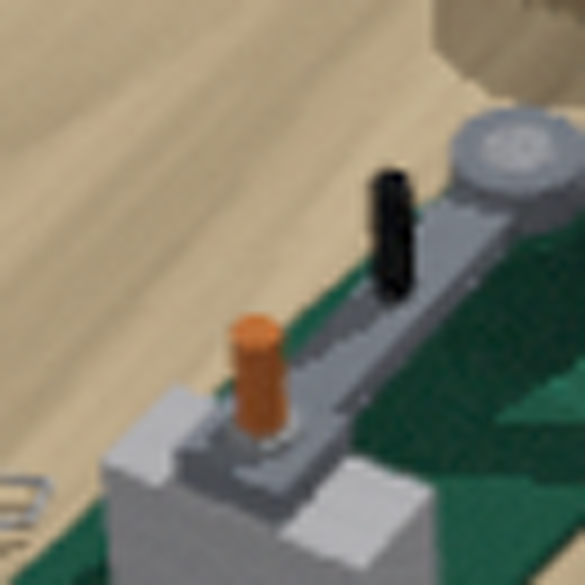

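View pics/t16.png

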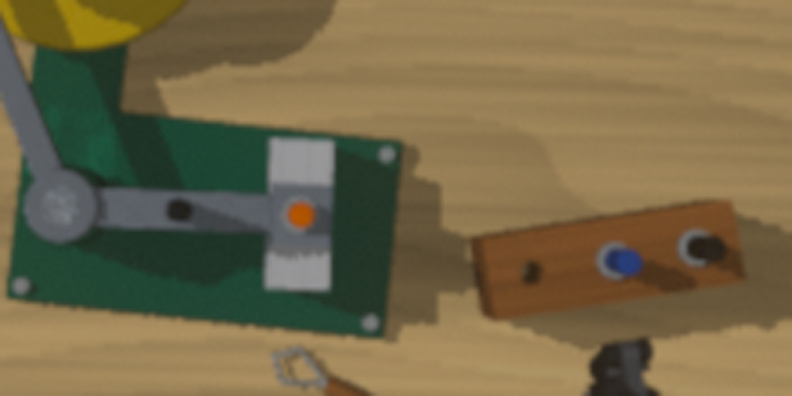

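Run:
```python
from h import *
S=bot.camera("scene")
print("exp handle top",((proj(S,(.5217,-.0292,.141))+(.2,.33)-(200,155)+.5)*9-.5))
bot.job_done();print("done")
```

```text
exp handle top [255.56530503 329.07291079]
the job is handed in; nothing more can be done
done
```

The job is handed in at about 28 s of the 72 s allowed. The orange pin is fully home through the arm and the lug, and let go.

- **Arm:** I swung the template arm in by its hand post until its hole lay over the lug hole I had measured in the images, within about 1 mm. I put the swing at roughly +0.085 rad, read from the tilt of the bed plate in the top picture.
- **Pin:** It went through the arm and into the lug with no measurable resistance. It met the plunger at the predicted height, and pushing the plunger down took about 7 N. It stopped within about 0.1 mm of the height I had worked out for the flange on the arm. The highest force reading was about 12 N.

**Last checks:** The final pictures show the pin upright. Its handle top lies within about 3 zoomed pixels (under 1 mm) of the spot expected for a seated pin. The black and blue spares are still in the rack, and the gripper is clear of everything. I did not look at the clay bowl again before handing in, but the gripper never worked near it.

**Disagreements:**
- **Position:** The robot's own position and the camera positions differed by 1–2 mm.
- **Finger opening:** It read about 16 mm on the 18 mm handle.
- **Lift before release:** I raised the tool by a commanded 0.8 mm just before letting go, to take the load off. The pictures showed no visible gap under the flange.

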